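Check the two sprung corners of a pump bed

ROBOT

A 7-joint arm with a two-finger parallel gripper is mounted at the origin on a cart in front of the work surface, level with it; the furniture and walls round the work are solid. World frame = base frame: x ahead of the robot, y to its left, z up, the work surface at z = 0. Lengths are in m, angles in rad, forces in N, time in s.
With the tool pointing down it reaches from about 0.425 to 0.925 m from the base axis. Payload 6.8 kg.
Tool frame: the origin (TCP) lies at the very end of the fingers, on their centre line; the grasp point (between the pads) lies 19 mm behind it; z points along the fingers, x is the direction in which the jaws open and shut, and the axes are right-handed (so a half turn about z gives the same grasp; the last joint's range is limited). The gripper opens to 85 mm and grips with 20 to 120 N. Pads are 22 mm wide; open, the fingers measure 114 mm over their backs; the gripper's body (76 mm by 85 mm) begins 54 mm behind the grasp point. The pads swing forward as they close: fully open they stand 13 mm farther back than shut.
Start: joints at [-1.218, 0.477, 0.022, 1.555, -0.011, 1.109, -0.083], TCP at [0.3, 0.605, 0.208] pointing down, gripper open.
Joint ranges: [-2.96, 2.96], [-0.34, 2.1], [-1.41, 1.46], [0.24, 2.44], [-1.37, 4.51], [0.17, 1.92], [-2.96, 2.96]. Speed limits (rad/s): [2.39, 2.39, 3.14, 3.14, 3.14, 3.14, 3.14].

INTERFACE

Orientations are given as a unit quaternion [w, x, y, z].
In Python, from station import bot gives the robot as it stands.
- The arm moves only by the shell command python3 -m creep 'ROWS' [FORCE]. ROWS is JSON, a list that holds one entry, the list of rows, each a list of 7 numbers: the shift along the tool's x, y, z in cm, then the turn, a rotation vector about the tool's x, y, z in rad, then the opening, from 0 (shut) to 1 (fully open). In form: [[[dx, dy, dz, wx, wy, wz, claw], ...]]. A call has 1 to 10 rows; each row is the pose to reach, as a shift and turn from the pose commanded when the call began, along the tool's axes at that moment; what a row does not reach only later rows make up. A row lasts 1/8 s, in which the tool goes at most 62.5 mm and 10.7 degrees, less where a joint would pass 70% of its speed; a pose out of reach is approached as far as the arm can. A call with a gripper value outside its range is refused whole. The fingers move at their own pace and stop on an object; FORCE is the grip in N (left out, the last holds). Time passes only in rows, so rows that repeat a pose let the fingers close. It gives the time, the measured TCP pose, the force and the opening at its end, in the units of the state.
- bot.get_obs(): the state, without advancing time (a new reading comes with each control period).
- bot.read_camera(name): name is "scene" or "top" or "wrist"; returns (picture, depth): 384x512x3 uint8, blue, green, red; 384x512 float32, m along the optical axis (not along the pixel's ray), 0 where there is no reading.
- bot.calibration(name): a dict with "mtx" (3x3 intrinsics, pixels), "dist_coeffs" ([k1, k2, p1, p2, k3] as OpenCV has them; the pictures are not rectified), "rvec" (rotation vector, rad) and "tvec" (3), from world to camera coordinates, as OpenCV has them. Camera axes: x right, y down, z forward; pixel columns grow to the right and rows downward; lengths in m; the calibration is good to about 2 mm. A picture is of the moment at which its call begins: read the wrist's pose just before it. calibration takes no time and is no camera call; for the wrist camera it gives the pose at the moment of the call.
- bot.hand_in(): hands the job in, once; it reports no verdict.
Trained networks look in the newest picture that a camera, given by its name, has taken for a name from the list of things; names that differ only in an ending like _2 or _b are one class to them, and where a whole thing is asked for, a point or a joint stands for the part that bears it (a point fixed in the world has none). Each returns a list of dicts, best first, with "p" (0 to 1); they miss things now and then, are a little off and sometimes report something else, mostly with a low value. They report only what shows in the picture. A call takes as long as a camera call.
- bot.find_in(camera, label): "xy" ([column, row] in pixels, amid what is visible of it).
- bot.silhouettes(camera, label): "mask" (384x512 bool, what is visible of it) and "xy" ([column, row] in pixels, amid what is visible of it).
The state is a dict: "t": time; "q": joint angles; "joint_vel": joint speeds; "joint_torque": joint torques, N m; "eef_pos": TCP position; "tool_rot": TCP orientation; "contact_force": force on the tool from outside, world axes, zero at the start; "torque": the same for the moment, N m; "gripper_width": opening from 0.0 (shut) to 1.0 (fully open).
Only numpy, scipy, OpenCV 4.12 (cv2) and the standard library are available. Lean on these libraries where they do the work, as an engineer would, in place of code of your own. Each camera call takes 0.05 s, during which the arm holds its last target.

TASK

Before the pump is fitted, check the springs of its mounting bed. With a fingertip, press the blue pad on the left sprung corner (left as seen from the robot) down until that corner's yellow pointer stands at the red mark on its scale, hold it there for a second without pushing the pointer past the mark, and let the corner spring all the way back up; then do the same with the right corner and its own red mark. Only press: do not grip or lift the bed, and leave the pump and the loose pipe fittings beside it where they are.

Things in the scene. Friction and masses are not known exactly. Their poses are not given: they have to be found in the camera images.
- mount: Pump bed, fixed to the table: grey base 200 x 250 x 12 mm carrying an aluminium tilt plate. Origin at the underside of the base, on the table; its x axis points away from the robot (at yaw 0), y to the left, z up; the base spans x -0.120 to +0.080 and y -0.125 to +0.125. Its place and yaw vary. A white scale strip (6 mm thick, 16 mm wide, top 75 mm above the table) stands at each front corner, at x -0.100, y +0.112 and -0.112.
- tilt_plate: Aluminium plate 160 x 190 x 8 mm, level at rest with its top 66 mm above the table. It pivots on a ball near its rear edge; its origin is that ball centre, at (0.055, 0, 0.058) in the mount's frame. Each front corner rests on its own spring of about 400 N/m under the blue pad: pressing one pad hardly moves the other corner, and a released corner springs back by itself to its rest height.
- pad_left: The left blue press pad; its origin is the centre of its top face (disc 36 mm across, 6 mm high, on the plate, left as seen from the robot), 72 mm above the table at rest, at (-0.060, +0.070) in the mount's frame; moves with the plate. To bring the pointer to the mark the pad goes down 9 to 23 mm, taking 3 to 10 N.
- pad_right: The same for the right blue press pad, at (-0.060, -0.070) in the mount's frame.
- pointer_left (a point): Tip of the left corner's yellow pointer, a 5 mm thick rod on the plate's front left corner that points sideways at the inner edge of the left scale strip; 62 mm above the table at rest. It moves straight down about 1.4 mm for each mm that the left pad is pressed.
- pointer_right (a point): The same for the right corner's yellow pointer and the right pad.
- mark_left: Red mark on the left white scale: a red clip 20 mm wide and 10 mm tall; origin at its centre, 30 to 50 mm above the table (set anew each time, differently left and right). The pointer stands at the mark when its tip is level with the red clip, that is within 5 mm above or below the clip's centre.
- mark_right: The same red mark on the right white scale.
- pump_center (a point): Middle of a white drain pump, 66 x 125 x 89 mm, standing loose to the left of the bed; leave it alone. This point is 45 mm above its underside.
- union_center (a point): Middle of a small white pipe union, 40 x 51 x 40 mm, loose in front of the bed; leave it alone.
- coupling_center (a point): Middle of a grey pipe coupling, 37 x 54 x 36 mm, loose to the right of the bed; leave it alone.

How it is judged:
By the outcome, as a careful person would: the job done as asked, in the order asked, and still so for the second after the job is handed in, with the robot touching nothing.
It also fails if it takes over 51 s, if anything falls off the work surface, if the arm or the gripper's body presses on something with over 40 N, if the wrist force passes 120 N, or if a joint passes its speed limit or range.

## Working session

There is one attempt and no reset: what is moved stays moved. The work goes in short steps, Python scripts to look and compute and a shell command to move; the robot and the scene stay as the last step left them, time stands still between calls to the robot, and variables do not carry over. Pictures are saved under pics/ and viewed, and the job is handed in when it is done.

```bash
ls; mkdir -p pics; cat > h.py <<'E'
import numpy as np, cv2
from station import bot
from scipy.spatial.transform import Rotation as R
def cam(n):
    c=bot.calibration(n);K=np.array(c['mtx'],float);d=np.array(c['dist_coeffs'],float)
    Rm=cv2.Rodrigues(np.array(c['rvec'],float))[0];t=np.array(c['tvec'],float).ravel();return K,d,Rm,t
def ray(n,xy):
    K,d,Rm,t=cam(n);u=cv2.undistortPoints(np.array([[xy]],float),K,d)[0,0]
    return -Rm.T@t, Rm.T@np.array([u[0],u[1],1.])
def at_z(n,xy,z):
    o,v=ray(n,xy);return o+v*(z-o[2])/v[2]
def at_d(n,xy,D):
    o,v=ray(n,xy);return o+v*D
def proj(n,P):
    c=bot.calibration(n);return cv2.projectPoints(np.array(P,float).reshape(-1,3),np.array(c['rvec'],float),np.array(c['tvec'],float),np.array(c['mtx'],float),np.array(c['dist_coeffs'],float))[0].reshape(-1,2)
E
python3 - <<'E'
from h import *
print(bot.get_obs())
for n in('scene','top'):
    p,d=bot.read_camera(n);cv2.imwrite(f'pics/{n}0.png',p);np.save(f'pics/{n}0.npy',d)
    for l in('pad_left','pad_right','mark_left','mark_right','pointer_left','pointer_right','pump_center','union_center','coupling_center'):
        for r in bot.find_in(n,l)[:2]:
            x=np.array(r['xy']);D=d[int(x[1]),int(x[0])]
            print(n,l,x.round(1),round(r['p'],2),at_d(n,x,D).round(3))
E
```

```text
pics
{'t': 0.0, 'q': array([-1.21809825,  0.47778969,  0.02234747,  1.55641204, -0.01153145,
        1.10930807, -0.08309833]), 'joint_vel': array([-1.87709319e-04,  1.50085850e-03, -5.38657333e-05,  5.51020888e-04,
       -1.07141754e-03, -2.42066952e-03,  6.49199789e-04]), 'joint_torque': array([ 1.06604439e-03, -5.96443355e+01,  1.60802018e+00, -2.81212538e+01,
        1.23307348e-02,  9.13412921e-03,  2.48006552e-05]), 'eef_pos': array([0.29988341, 0.60403847, 0.20654951]), 'tool_rot': array([ 5.16378132e-04,  8.49899831e-01,  5.26943524e-01, -7.30578683e-04]), 'contact_force': array([ 0.51969701, -0.80371073, -0.46720261]), 'torque': array([ 0.01842445, -0.02577114, -0.06180695]), 'gripper_width': 1.001507279717335}
scene pad_left [223.  176.7] 0.58 [0.481 0.145 0.072]
scene pad_right [275.  211.4] 0.71 [ 0.493 -0.009  0.075]
scene mark_left [198.7 191.6] 0.63 [0.433 0.176 0.035]
scene mark_right [278.6 235.8] 0.36 [ 0.466 -0.05   0.055]
scene pointer_left [266.4 184. ] 0.67 [0.541 0.069 0.066]
scene pointer_right [262.8 181.9] 0.79 [0.54  0.079 0.066]
scene pointer_right [348.  217.7] 0.17 [ 0.627 -0.098  0.031]
scene pump_center [209.6 139.4] 0.94 [0.547 0.281 0.061]
scene union_center [227.6 237.4] 0.92 [0.397 0.029 0.035]
scene coupling_center [348.5 218.7] 0.94 [ 0.626 -0.1    0.029]
top pad_left [211.4 192.7] 0.69 [0.488 0.145 0.071]
top pad_right [275.  184.2] 0.57 [0.507 0.001 0.071]
top pad_right [237.7 167.9] 0.43 [0.546 0.086 0.066]
top mark_left [144.1 162.9] 0.4 [0.558 0.3   0.065]
top pointer_left [238.5 170.2] 0.64 [0.541 0.084 0.065]
top pointer_right [235.4 169.7] 0.6 [0.542 0.091 0.064]
top pump_center [141.8 164.6] 0.64 [0.554 0.306 0.063]
top union_center [257.6 230.3] 0.62 [0.405 0.04  0.039]
top union_center [274.3 184.7] 0.5 [0.506 0.003 0.074]
top coupling_center [309.4 133.3] 0.75 [ 0.638 -0.086  0.033]
top coupling_center [273.8 183.2] 0.55 [0.509 0.004 0.075]
```

```bash
python3 - <<'E'
import cv2
for n in('scene','top'):
    p=cv2.imread(f'pics/{n}0.png')[100:280,110:380]
    cv2.imwrite(f'pics/{n}0z.png',cv2.resize(p,None,fx=2.9,fy=2.9,interpolation=cv2.INTER_CUBIC))
E
```

```text
(no output)
```

View pics/scene0z.png

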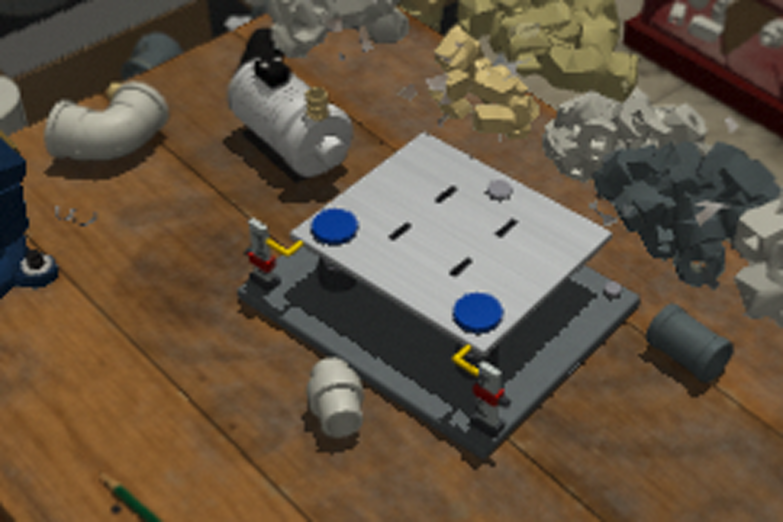

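View pics/top0z.png

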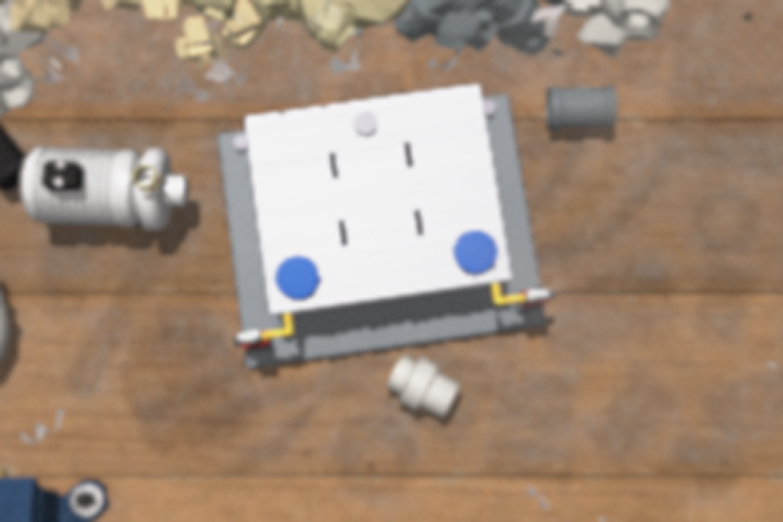

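View pics/scene0.png

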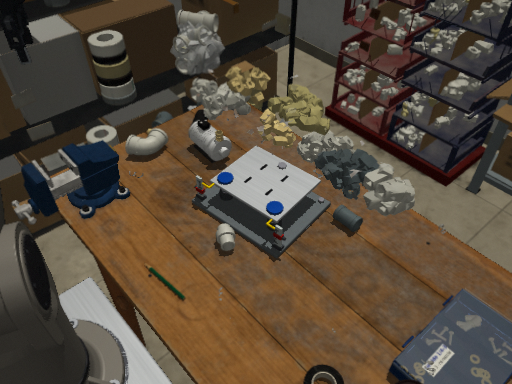

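```bash
cat > fit.py <<'E'
from h import *
def blue(n,p):
    hsv=cv2.cvtColor(p,cv2.COLOR_BGR2HSV);m=cv2.inRange(hsv,(105,150,90),(125,255,255))
    k,_,st,c=cv2.connectedComponentsWithStats(m);return [(c[i],st[i]) for i in range(1,k) if 30<st[i][4]]
E
python3 - <<'E'
from fit import *
for n in('scene','top'):
    p=cv2.imread(f'pics/{n}0.png')
    B=[(c,s) for c,s in blue(n,p)]
    P=[at_z(n,c,.072) for c,s in B]
    for (c,s),q in zip(B,P): print(n,c.round(1),s[2:],q.round(4))
    hsv=cv2.cvtColor(p,cv2.COLOR_BGR2HSV);m=cv2.inRange(hsv,(0,140,60),(8,255,255))|cv2.inRange(hsv,(172,140,60),(180,255,255))
    k,_,st,c=cv2.connectedComponentsWithStats(m)
    print([(c[i].round(1),st[i][2:]) for i in range(1,k) if st[i][4]>4 and 180<c[i][0]<300])
    P=[q for q in P if .4<q[0]<.6 and abs(q[1])<.25]
    if len(P)==2:
        P.sort(key=lambda q:-q[1]);l,r=P;v=(l-r)[:2];print('dist',np.linalg.norm(v));y=v/np.linalg.norm(v);x=np.array([y[1],-y[0]])
        print('yaw',np.arctan2(x[1],x[0]));org=(l+r)[:2]/2+.06*x;print('org',org)
        for s in(1,-1):
            b=org-.1*x+s*.112*y;print('strip',b)
            print(proj(n,[[*b,z] for z in(.012,.03,.04,.05,.075)]).round(1).tolist())
E
```

```text
scene [225. 177.] [ 15  11 131] [0.4834 0.1416 0.072 ]
scene [274.3 206.7] [ 16  12 156] [0.5033 0.0032 0.072 ]
[(array([200. , 189.6]), array([10,  6, 27], dtype=int32)), (array([278.6, 235.7]), array([10,  7, 27], dtype=int32))]
dist 0.13976390061660915
yaw 0.14306616661197685
org [0.55273983 0.08094738]
strip [0.43779268 0.17754527]
[[200.9, 197.1], [200.3, 191.6], [199.9, 188.4], [199.5, 185.3], [198.5, 177.1]]
strip [ 0.46973029 -0.04416623]
[[277.4, 246.7], [277.7, 241.2], [277.8, 238.1], [278.0, 235.0], [278.4, 226.9]]
top [212.4 195.5] [ 12  12 118] [0.4814 0.1423 0.072 ]
[]
```

```bash
python3 - <<'E'
from h import *
o=bot.get_obs();q=o['tool_rot'];T=R.from_quat([q[1],q[2],q[3],q[0]]).as_matrix();print(T.round(3))
K,d,Rm,t=cam('wrist');c=-Rm.T@t
print('cam in tool',T.T@(c-o['eef_pos']),(T.T@Rm.T).round(3),K.round(0))
p,dd=bot.read_camera('wrist');cv2.imwrite('pics/w0.png',p)
# direction to point over left pad
for P in([.45,.15,.25],[.3,.1,.2]):
    print(T.T@(np.array(P)-o['eef_pos']))
E
```

```text
[[ 0.445  0.896  0.   ]
 [ 0.896 -0.445  0.   ]
 [ 0.     0.    -1.   ]]
cam in tool [ 0.00166631 -0.06525604 -0.16590397] [[ 1.    -0.001  0.   ]
 [ 0.001  0.965  0.263]
 [-0.001 -0.263  0.965]] [[289.   0. 254.]
 [  0. 289. 193.]
 [  0.   0.   1.]]
[-0.34056351  0.33637099 -0.04248795]
[-0.45204854  0.22424842  0.00750821]
```

View pics/w0.png

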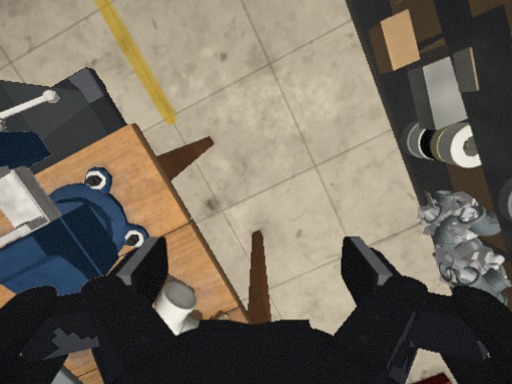

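```bash
python3 - <<'E'
from h import *
p=cv2.imread('pics/scene0.png');d=np.load('pics/scene0.npy')
out=[]
for (x,y) in((205,187),(278,233)):
    out.append(cv2.resize(p[y-18:y+18,x-20:x+20],None,fx=10,fy=10,interpolation=cv2.INTER_NEAREST))
cv2.imwrite('pics/strips0.png',np.hstack(out))
K,dd,Rm,t=cam('scene');print('cam pos',-Rm.T@t)
hsv=cv2.cvtColor(p,cv2.COLOR_BGR2HSV);m=cv2.inRange(hsv,(0,120,50),(10,255,255))|cv2.inRange(hsv,(170,120,50),(180,255,255))
m=m>0
for y0,x0 in((190,200),(236,279)):
    ys,xs=np.nonzero(m[y0-8:y0+8,x0-8:x0+8])
    for y,x in zip(ys+y0-8,xs+x0-8): print(x,y,at_d('scene',(x,y),d[y,x]).round(3))
    print()
E
```

```text
cam pos [ 0.03601131 -0.46665539  0.77617701]
195 187 [0.433 0.19  0.038]
196 187 [0.432 0.184 0.043]
197 187 [0.434 0.183 0.042]
196 188 [0.432 0.184 0.04 ]
197 188 [0.432 0.18  0.043]
198 188 [0.435 0.181 0.041]
203 188 [0.443 0.172 0.042]
204 188 [0.445 0.171 0.041]
196 189 [0.433 0.186 0.036]
197 189 [0.432 0.18  0.04 ]
198 189 [0.433 0.177 0.042]
199 189 [0.434 0.175 0.043]
203 189 [0.442 0.171 0.04 ]
204 189 [0.442 0.167 0.043]
196 190 [0.433 0.187 0.031]
197 190 [0.432 0.181 0.036]
198 190 [0.433 0.178 0.038]
199 190 [0.433 0.174 0.041]
200 190 [0.435 0.173 0.04 ]
201 190 [0.435 0.169 0.043]
202 190 [0.436 0.167 0.044]
203 190 [0.438 0.166 0.043]
204 190 [0.442 0.167 0.04 ]
197 191 [0.449 0.209 0.001]
198 191 [0.432 0.177 0.036]
199 191 [0.434 0.176 0.036]
200 191 [0.432 0.17  0.041]
201 191 [0.434 0.168 0.042]
202 191 [0.435 0.166 0.042]
203 191 [0.44  0.169 0.037]
204 191 [0.441 0.167 0.038]
199 192 [0.433 0.175 0.033]
200 192 [0.434 0.172 0.035]
201 192 [0.435 0.171 0.036]
202 192 [0.435 0.167 0.038]
203 192 [0.439 0.168 0.035]
201 193 [0.434 0.169 0.035]
202 193 [0.434 0.1
[... 488 characters left out ...]
471 -0.054  0.057]
283 235 [ 0.476 -0.052  0.052]
274 236 [ 0.464 -0.039  0.047]
275 236 [ 0.463 -0.042  0.05 ]
276 236 [ 0.463 -0.045  0.053]
277 236 [ 0.464 -0.047  0.053]
278 236 [ 0.466 -0.048  0.052]
279 236 [ 0.466 -0.05   0.055]
280 236 [ 0.466 -0.053  0.057]
281 236 [ 0.468 -0.055  0.058]
282 236 [ 0.471 -0.054  0.055]
277 237 [ 0.465 -0.046  0.05 ]
278 237 [ 0.466 -0.048  0.051]
279 237 [ 0.466 -0.051  0.053]
280 237 [ 0.467 -0.053  0.053]
281 237 [ 0.469 -0.054  0.053]
277 238 [ 0.465 -0.046  0.046]
278 238 [ 0.466 -0.049  0.048]
279 238 [ 0.466 -0.051  0.05 ]
280 238 [ 0.467 -0.053  0.051]
279 239 [ 0.466 -0.051  0.047]
280 239 [ 0.468 -0.052  0.046]
281 239 [ 0.469 -0.054  0.047]
```

View pics/strips0.png

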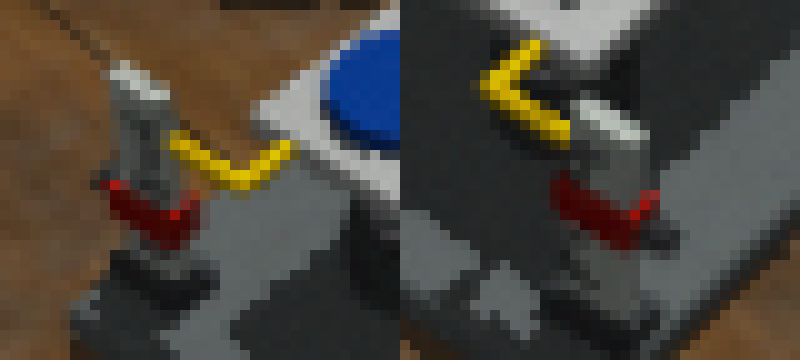

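```bash
python3 - <<'E'
from h import *
p=cv2.imread('pics/scene0.png');d=np.load('pics/scene0.npy')
hsv=cv2.cvtColor(p,cv2.COLOR_BGR2HSV);m=cv2.inRange(hsv,(20,150,100),(33,255,255))>0
for y0,x0 in((184,208),(225,272)):
    ys,xs=np.nonzero(m[y0-8:y0+8,x0-8:x0+8])
    Q=np.array([at_d('scene',(x,y),d[y,x]) for y,x in zip(ys+y0-8,xs+x0-8)]);print(len(Q),np.median(Q,0).round(4),np.percentile(Q[:,2],[10,90]).round(4))
for xy in((198,176),(199,176),(280,225),(281,225),(282,226)): print('strip top',at_d('scene',xy,d[xy[1],xy[0]]).round(4))
for n,xy in(('scene',(225,177)),('scene',(274,207)),('top',(212,195)),('top',(275,186)),('scene',(250,180))):
    D=np.load(f'pics/{n}0.npy');x,y=xy;Q=np.array([at_d(n,(x+i,y+j),D[y+j,x+i]) for i in(-2,-1,0,1,2) for j in(-2,-1,0,1,2)]);print(n,xy,Q.mean(0).round(4))
o=bot.get_obs();q=o['tool_rot'];T=R.from_quat([q[1],q[2],q[3],q[0]]).as_matrix()
# goal: above left pad, tool x along mount y
yaw=.143;X=np.array([-np.sin(yaw),np.cos(yaw),0]);Y=np.array([np.cos(yaw),np.sin(yaw),0]);G=np.c_[X,Y,[0,0,-1]]
print('rotvec',R.from_matrix(T.T@G).as_rotvec())
print(o['eef_pos'])
for P in([.4825,.142,.13],[.4825,.142,.08]): print('shift cm',100*(T.T@(np.array(P)-o['eef_pos'])))
E
```

```text
33 [0.4419 0.1517 0.0647] [0.0623 0.0672]
31 [ 0.4676 -0.0196  0.065 ] [0.0632 0.0671]
strip top [0.439  0.181  0.0751]
strip top [0.4392 0.1771 0.0778]
strip top [ 0.5067 -0.0126  0.0252]
strip top [ 0.5153 -0.0073  0.0142]
strip top [ 0.5154 -0.0104  0.0134]
scene (225, 177) [0.4828 0.1407 0.0731]
scene (274, 207) [0.5013 0.0022 0.0734]
top (212, 195) [0.4729 0.1372 0.1419]
top (275, 186) [0.503  0.0016 0.0722]
scene (250, 180) [0.5217 0.1014 0.0673]
rotvec [ 1.45655287e-05 -3.31623268e-05 -6.03840484e-01]
[0.30017659 0.60460772 0.20750042]
shift cm [-33.32713716  36.90250958   7.7490072 ]
shift cm [-33.3273144   36.90248966  12.7490072 ]
```

```bash
python3 -m creep '[[[-4,4.6,0,0,0,-0.1,0],[-8,9.2,0,0,0,-0.2,0],[-12,13.8,0,0,0,-0.3,0],[-16,18.4,0,0,0,-0.4,0],[-20,23,0,0,0,-0.5,0],[-24,27.6,0,0,0,-0.604,0],[-28,32,1,0,0,-0.604,0],[-32,35.7,3,0,0,-0.604,0],[-33.3,36.9,5,0,0,-0.604,0],[-33.3,36.9,6,0,0,-0.604,0]]]'
python3 - <<'E'
from h import *
for n in('scene','wrist'):
    p,d=bot.read_camera(n);cv2.imwrite(f'pics/{n}1.png',p)
E
```

```text
t: 2.3
eef_pos: [0.4826, 0.1406, 0.1468]
tool_rot: [-0.0, 0.656, 0.755, -0.001]
contact_force: [0.0, 1.0, 0.9]
gripper_width: 0.003
```

View pics/scene1.png

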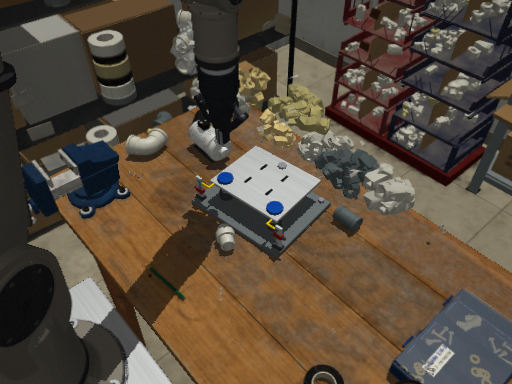

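View pics/wrist1.png

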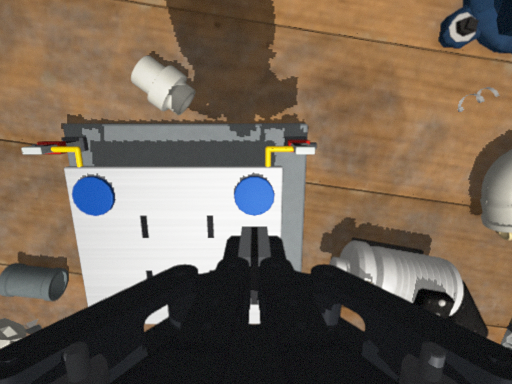

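```bash
python3 - <<'E'
from h import *
from fit import blue
o=bot.get_obs();print(o['eef_pos'],o['contact_force'])
p=cv2.imread('pics/wrist1.png')
for c,s in blue('wrist',p):
    if s[4]>500: print(c,s,at_z('wrist',c,.072).round(4))
E
```

```text
[0.48173847 0.14321819 0.14675163] [0.34286711 0.25186129 0.069662  ]
[ 92.75      195.6742671] [  73  177   41   39 1228] [0.5051 0.0067 0.072 ]
[253.7440678 195.1220339] [ 235  176   39   39 1180] [0.4847 0.1442 0.072 ]
```

```bash
python3 -m creep '[[[0,0,3,0,0,0,0],[0,0,6,0,0,0,0],[0,0,7.1,0,0,0,0],[0,0,7.1,0,0,0,0]]]'; python3 -m creep '[[[0,0,0.3,0,0,0,0],[0,0,0.6,0,0,0,0],[0,0,0.9,0,0,0,0],[0,0,1.2,0,0,0,0],[0,0,1.2,0,0,0,0]]]'
cat > look.py <<'E'
import sys
from h import *
i=sys.argv[1]
o=[bot.get_obs()];print(o[0]['t'],o[0]['eef_pos'].round(4),o[0]['contact_force'].round(2))
out=[]
p,d=bot.read_camera('scene');hsv=cv2.cvtColor(p,cv2.COLOR_BGR2HSV)
print(bot.get_obs()['eef_pos'].round(4),bot.get_obs()['contact_force'].round(2))
for (x,y) in((205,187),(278,233)):
    out.append(cv2.resize(p[y-18:y+18,x-20:x+20],None,fx=10,fy=10,interpolation=cv2.INTER_NEAREST))
    for nm,m in(('yel',cv2.inRange(hsv,(20,150,60),(33,255,255))>0),('red',(cv2.inRange(hsv,(0,120,50),(10,255,255))|cv2.inRange(hsv,(170,120,50),(180,255,255)))>0)):
        ys,xs=np.nonzero(m[y-14:y+16,x-14:x+14]);ys+=y-14;xs+=x-14
        Q=np.array([at_d('scene',(a,b),d[b,a]) for b,a in zip(ys,xs)])
        if len(Q): print(nm,len(Q),'px',xs.mean().round(1),ys.mean().round(1),np.median(Q,0).round(4),np.percentile(Q[:,2],[10,90]).round(4))
cv2.imwrite(f'pics/s{i}.png',np.hstack(out))
w,_=bot.read_camera('wrist');cv2.imwrite(f'pics/w{i}.png',w)
E
python3 look.py 2
```

```text
t: 2.9
eef_pos: [0.4824, 0.1433, 0.0766]
tool_rot: [-0.0, 0.654, 0.756, -0.0]
contact_force: [-0.1, -0.5, 0.1]
gripper_width: 0.004
t: 3.52
eef_pos: [0.4824, 0.1421, 0.0643]
tool_rot: [-0.0, 0.655, 0.756, -0.0]
contact_force: [0.4, 0.4, 0.2]
gripper_width: -0.0
3.525 [0.4824 0.1421 0.0643] [0.43 0.45 0.22]
[0.4825 0.1422 0.0644] [-0.51  0.78  0.27]
yel 35 px 207.3 184.7 [0.4427 0.1532 0.0645] [0.0611 0.0666]
red 34 px 199.9 190.3 [0.4341 0.1714 0.0398] [0.0338 0.0424]
yel 45 px 269.8 223.8 [ 0.4683 -0.0163  0.0646] [0.0314 0.0664]
red 42 px 277.7 235.8 [ 0.4657 -0.047   0.0528] [0.0476 0.056 ]
```

View pics/s2.png

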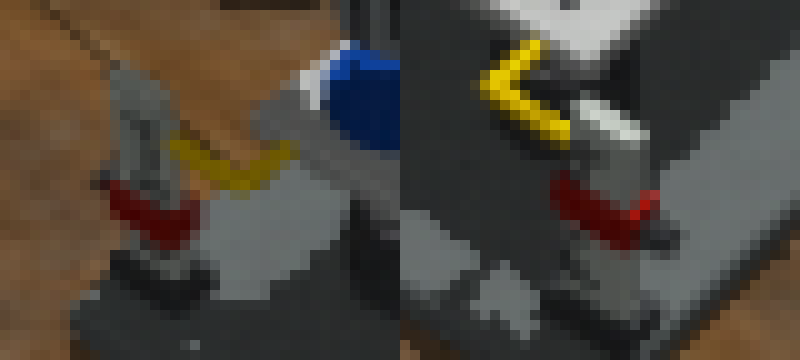

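View pics/w2.png

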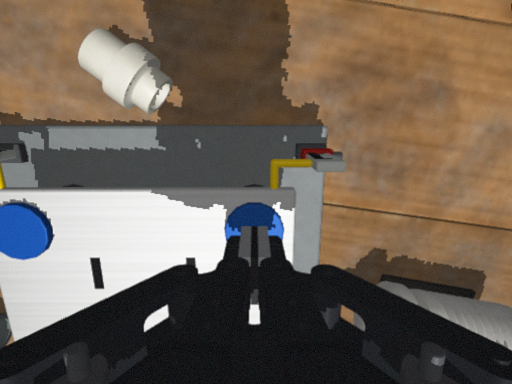

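```bash
python3 - <<'E'
from h import *
p,d=bot.read_camera('scene');cv2.imwrite('pics/scene3z.png',cv2.resize(p[90:260,160:340],None,fx=4,fy=3.5,interpolation=cv2.INTER_CUBIC))
o=bot.get_obs()
print(proj('scene',o['eef_pos']),proj('wrist',o['eef_pos']))
E
```

```text
[[224.68136055 179.49433776]] [[252.66824236 223.18291483]]
```

View pics/scene3z.png

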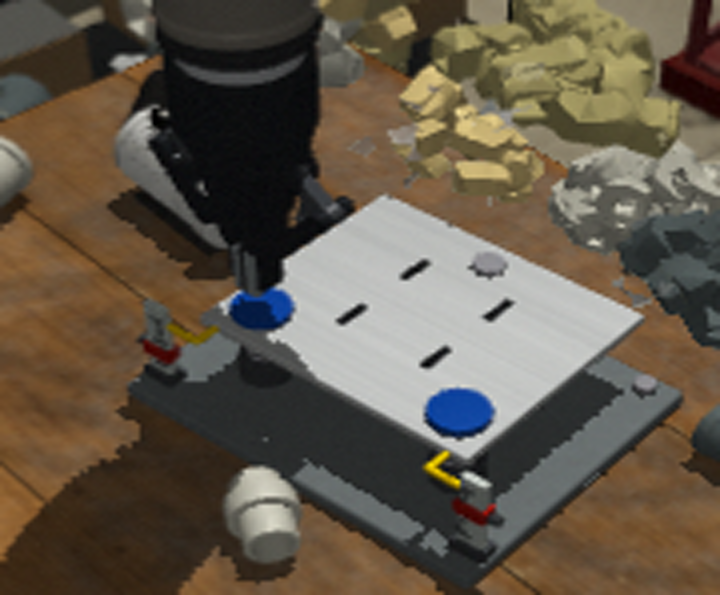

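```bash
for k in 1; do python3 -m creep '[[[0,0,0.2,0,0,0,0],[0,0,0.4,0,0,0,0],[0,0,0.4,0,0,0,0]]]'; done; python3 -m creep '[[[0,0,0.2,0,0,0,0],[0,0,0.4,0,0,0,0],[0,0,0.4,0,0,0,0]]]'
```

```text
t: 4.05
eef_pos: [0.4824, 0.1422, 0.0603]
tool_rot: [-0.0, 0.655, 0.756, -0.0]
contact_force: [0.4, -0.5, 0.7]
gripper_width: -0.003
t: 4.42
eef_pos: [0.4825, 0.1422, 0.0563]
tool_rot: [-0.0, 0.655, 0.756, -0.0]
contact_force: [0.1, 0.4, 0.1]
gripper_width: -0.001
```

```bash
python3 look.py 4; python3 - <<'E'
from h import *
p,d=bot.read_camera('scene');cv2.imwrite('pics/scene4z.png',cv2.resize(p[130:210,190:250],None,fx=8,fy=7,interpolation=cv2.INTER_CUBIC))
E
```

```text
4.425 [0.4825 0.1422 0.0563] [0.05 0.41 0.06]
[0.4825 0.1423 0.0564] [0.34 0.65 0.36]
yel 35 px 207.3 184.7 [0.4421 0.1536 0.0651] [0.0613 0.0667]
red 34 px 199.9 190.3 [0.4339 0.1716 0.0391] [0.0337 0.0432]
yel 45 px 269.8 223.8 [ 0.468  -0.0164  0.0645] [0.0312 0.0669]
red 42 px 277.7 235.8 [ 0.4658 -0.0479  0.054 ] [0.0474 0.0563]
```

View pics/scene4z.png

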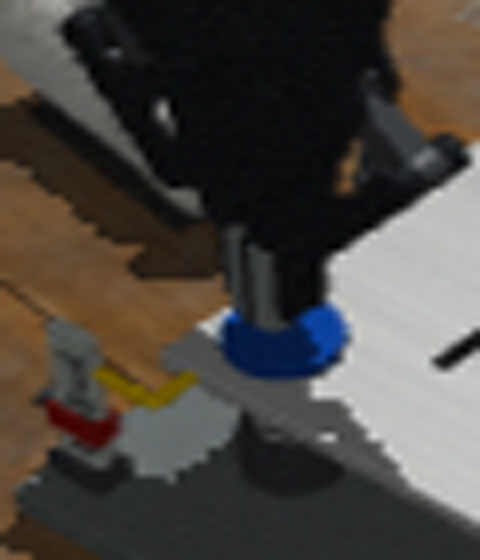

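View pics/w4.png

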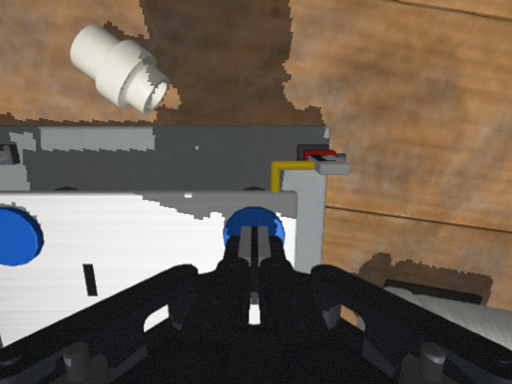

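```bash
python3 -m creep '[[[0,0,0.15,0,0,0,0],[0,0,0.3,0,0,0,0],[0,0,0.3,0,0,0,0]]]'; python3 -m creep '[[[0,0,0.15,0,0,0,0],[0,0,0.3,0,0,0,0],[0,0,0.3,0,0,0,0]]]';python3 look.py 5
```

```text
t: 4.95
eef_pos: [0.4824, 0.1422, 0.0533]
tool_rot: [-0.0, 0.655, 0.756, -0.0]
contact_force: [-0.8, -0.0, -0.4]
gripper_width: 0.002
t: 5.32
eef_pos: [0.4825, 0.1422, 0.0504]
tool_rot: [-0.0, 0.655, 0.756, -0.0]
contact_force: [-0.6, -0.2, -0.7]
gripper_width: -0.0
5.325 [0.4825 0.1422 0.0504] [-0.65 -0.23 -0.73]
[0.4825 0.1423 0.0504] [-0.62  0.79  0.05]
yel 35 px 207.3 184.7 [0.4426 0.1545 0.065 ] [0.0607 0.0665]
red 35 px 199.7 190.2 [0.4341 0.1711 0.0395] [0.0328 0.0431]
yel 45 px 269.8 223.8 [ 0.4678 -0.0166  0.0649] [0.0297 0.0665]
red 42 px 277.7 235.8 [ 0.4657 -0.0475  0.0532] [0.0474 0.0564]
```

```bash
python3 -m creep '[[[0,0,0.15,0,0,0,0],[0,0,0.3,0,0,0,0],[0,0,0.3,0,0,0,0]]]'; python3 look.py 6;  python3 - <<'E'
from h import *
p,d=bot.read_camera('scene');cv2.imwrite('pics/scene6z.png',cv2.resize(p[130:210,190:250],None,fx=8,fy=7,interpolation=cv2.INTER_CUBIC))
E
```

```text
t: 5.8
eef_pos: [0.4825, 0.1422, 0.0473]
tool_rot: [-0.0, 0.655, 0.756, -0.0]
contact_force: [0.4, -0.3, -0.1]
gripper_width: -0.003
5.8 [0.4825 0.1422 0.0473] [ 0.41 -0.28 -0.11]
[0.4825 0.1422 0.0474] [-0.43  0.36 -0.72]
yel 34 px 207.7 185.0 [0.442  0.1506 0.0647] [0.0617 0.0661]
red 34 px 199.9 190.3 [0.4334 0.1733 0.0401] [0.0342 0.0437]
yel 44 px 269.7 223.9 [ 0.4683 -0.0161  0.064 ] [0.0295 0.066 ]
red 42 px 277.7 235.8 [ 0.4654 -0.0482  0.0535] [0.048  0.0564]
```

View pics/scene6z.png

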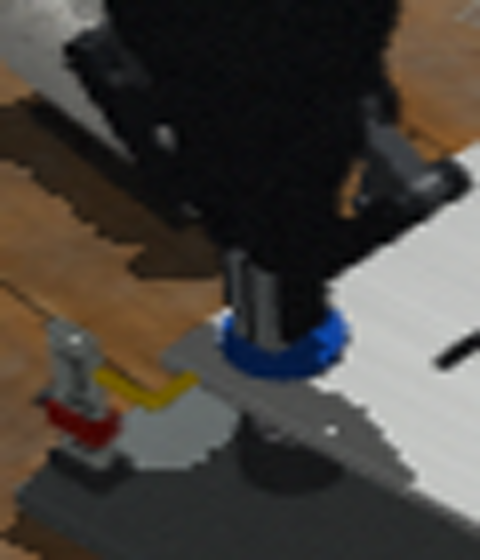

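View pics/w6.png

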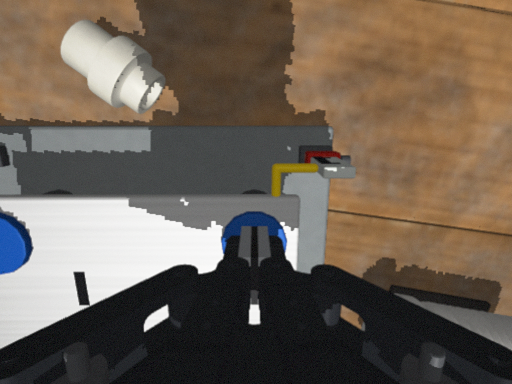

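```bash
python3 - <<'E'
from h import *
o=bot.get_obs();print(o['eef_pos'])
p,d=bot.read_camera('wrist')
for y in range(205,262,3): print(y,[ (int(p[y,x].max()),at_d('wrist',(x,y),d[y,x]).round(3).tolist()) for x in(244,254)])
p,d=bot.read_camera('scene')
for y in range(164,188): print(y,[ (p[y,x].tolist(),at_d('scene',(x,y),d[y,x]).round(3).tolist()) for x in(222,225)])
E
```

```text
[0.48256707 0.14227959 0.04749967]
205 [(120, [0.466, 0.135, 0.064]), (117, [0.465, 0.141, 0.065])]
208 [(117, [0.468, 0.136, 0.065]), (119, [0.467, 0.141, 0.066])]
211 [(115, [0.469, 0.136, 0.066]), (91, [0.468, 0.141, 0.068])]
214 [(82, [0.469, 0.136, 0.07]), (98, [0.469, 0.141, 0.07])]
217 [(100, [0.471, 0.136, 0.071]), (101, [0.47, 0.141, 0.071])]
220 [(101, [0.472, 0.136, 0.072]), (100, [0.472, 0.142, 0.071])]
223 [(102, [0.474, 0.137, 0.072]), (99, [0.473, 0.142, 0.071])]
226 [(85, [0.474, 0.137, 0.076]), (58, [0.473, 0.142, 0.075])]
229 [(84, [0.474, 0.137, 0.08]), (19, [0.473, 0.142, 0.079])]
232 [(79, [0.474, 0.137, 0.084]), (18, [0.473, 0.142, 0.084])]
235 [(80, [0.474, 0.137, 0.087]), (17, [0.473, 0.142, 0.087])]
238 [(82, [0.474, 0.137, 0.09]), (26, [0.473, 0.142, 0.09])]
241 [(82, [0.474, 0.137, 0.094]), (17, [0.473, 0.142, 0.093])]
244 [(81, [0.474, 0.137, 0.097]), (27, [0.473, 0.142, 0.097])]
247 [(85, [0.474, 0.138, 0.099]), (26, [0.473, 0.142, 0.1])]
250 [(84, [0.474, 0.138, 0.103]), (16, [0.473, 0.142, 0.103])]
253 [(80, [0.474, 0.138, 0.105]), (24, [0.473, 0.142, 0
[... 1401 characters left out ...]
 0.075]), ([58, 55, 52], [0.478, 0.135, 0.074])]
180 [([65, 29, 12], [0.471, 0.136, 0.075]), ([65, 28, 10], [0.476, 0.132, 0.074])]
181 [([66, 27, 5], [0.47, 0.136, 0.072]), ([65, 25, 4], [0.475, 0.131, 0.073])]
182 [([68, 28, 4], [0.468, 0.133, 0.073]), ([68, 26, 4], [0.473, 0.129, 0.073])]
183 [([64, 27, 6], [0.468, 0.133, 0.07]), ([66, 28, 7], [0.473, 0.128, 0.07])]
184 [([77, 75, 74], [0.468, 0.133, 0.066]), ([69, 51, 41], [0.472, 0.127, 0.068])]
185 [([79, 80, 79], [0.465, 0.13, 0.068]), ([76, 78, 76], [0.47, 0.126, 0.067])]
186 [([77, 78, 78], [0.462, 0.125, 0.07]), ([76, 78, 77], [0.468, 0.123, 0.067])]
187 [([84, 84, 83], [0.036, -0.467, 0.776]), ([77, 79, 78], [0.466, 0.12, 0.068])]
```

```bash
python3 -m creep '[[[0,0,0.15,0,0,0,0],[0,0,0.3,0,0,0,0],[0,0,0.3,0,0,0,0]]]'; python3 -m creep '[[[0,0,0.15,0,0,0,0],[0,0,0.3,0,0,0,0],[0,0,0.3,0,0,0,0]]]';python3 look.py 7
```

```text
t: 6.42
eef_pos: [0.4825, 0.1424, 0.0444]
tool_rot: [-0.0, 0.655, 0.756, -0.0]
contact_force: [-0.5, 0.4, 0.8]
gripper_width: -0.002
t: 6.8
eef_pos: [0.4824, 0.1424, 0.0414]
tool_rot: [-0.0, 0.655, 0.756, -0.0]
contact_force: [-1.9, 0.6, 2.4]
gripper_width: -0.004
6.8 [0.4824 0.1424 0.0414] [-1.95  0.56  2.37]
[0.4824 0.1424 0.0415] [-1.5   1.04  2.38]
yel 31 px 207.6 187.1 [0.4405 0.1506 0.0575] [0.0563 0.0601]
red 34 px 199.9 190.3 [0.4335 0.1709 0.0394] [0.0348 0.0428]
yel 45 px 269.7 223.7 [ 0.4673 -0.0174  0.0639] [0.0432 0.0667]
red 42 px 277.7 235.8 [ 0.4656 -0.0475  0.0535] [0.0479 0.0562]
```

```bash
python3 -m creep '[[[0,0,0.2,0,0,0,0],[0,0,0.4,0,0,0,0],[0,0,0.6,0,0,0,0],[0,0,0.8,0,0,0,0],[0,0,0.8,0,0,0,0]]]';python3 look.py 8
```

```text
t: 7.52
eef_pos: [0.4825, 0.1425, 0.0334]
tool_rot: [-0.0, 0.655, 0.756, -0.0]
contact_force: [-2.2, 2.8, 5.4]
gripper_width: 0.003
7.525 [0.4825 0.1425 0.0334] [-2.18  2.8   5.43]
[0.4825 0.1425 0.0335] [-4.24  2.22  5.64]
yel 31 px 208.3 190.1 [0.4419 0.1514 0.0483] [0.0452 0.0507]
red 30 px 199.4 190.4 [0.4334 0.1738 0.0393] [0.0343 0.0429]
yel 48 px 269.5 224.0 [ 0.4677 -0.0149  0.0637] [0.0175 0.0659]
red 42 px 277.7 235.8 [ 0.4656 -0.0461  0.0529] [0.0474 0.0564]
```

View pics/s8.png

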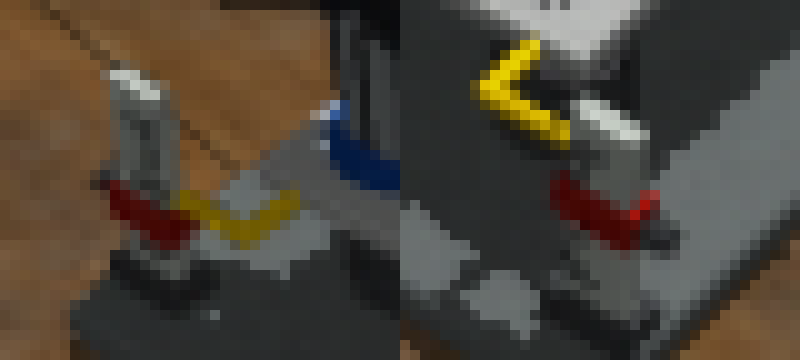

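View pics/w8.png

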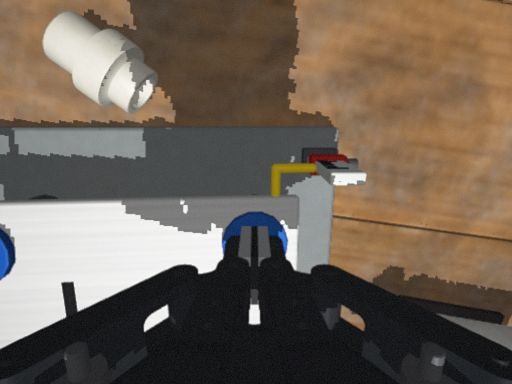

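```bash
python3 -m creep '[[[0,0,0.15,0,0,0,0],[0,0,0.3,0,0,0,0],[0,0,0.45,0,0,0,0],[0,0,0.45,0,0,0,0]]]';python3 look.py 9
```

```text
t: 8.12
eef_pos: [0.4826, 0.1427, 0.0291]
tool_rot: [-0.0, 0.655, 0.756, 0.0]
contact_force: [-3.1, 2.6, 8.1]
gripper_width: -0.0
8.125 [0.4826 0.1427 0.0291] [-3.14  2.63  8.06]
[0.4826 0.1426 0.0291] [-3.36  1.85  7.06]
yel 26 px 209.1 191.7 [0.4429 0.1488 0.0435] [0.0411 0.0467]
red 31 px 199.5 190.2 [0.4338 0.1743 0.0394] [0.0347 0.0424]
yel 48 px 269.3 223.8 [ 0.4682 -0.0151  0.0636] [0.0245 0.0656]
red 41 px 277.6 235.7 [ 0.4655 -0.0476  0.0534] [0.0477 0.0567]
```

View pics/s9.png

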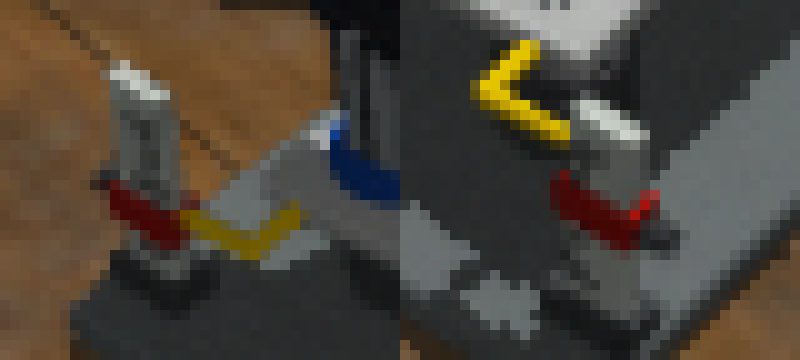

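```bash
python3 - <<'E'
from h import *
p=cv2.imread('pics/w9.png');cv2.imwrite('pics/w9z.png',cv2.resize(p[130:210,240:380],None,fx=5,fy=5,interpolation=cv2.INTER_NEAREST))
n,d=bot.read_camera('wrist')
hsv=cv2.cvtColor(n,cv2.COLOR_BGR2HSV)
for nm,m in(('yel',cv2.inRange(hsv,(20,150,60),(33,255,255))>0),('red',(cv2.inRange(hsv,(0,120,50),(10,255,255))|cv2.inRange(hsv,(170,120,50),(180,255,255)))>0)):
    ys,xs=np.nonzero(m[130:210,240:380]);Q=np.array([at_d('wrist',(x+240,y+130),d[y+130,x+240]) for y,x in zip(ys,xs)])
    print(nm,len(Q),np.percentile(Q,[5,25,50,75,95],axis=0).round(4).tolist())
E
```

```text
yel 571 [[0.4411, 0.1484, 0.0398], [0.4429, 0.1503, 0.041], [0.445, 0.1529, 0.0419], [0.4507, 0.1607, 0.043], [0.4577, 0.1679, 0.0441]]
red 310 [[0.4337, 0.1691, 0.0345], [0.4349, 0.1708, 0.0391], [0.4359, 0.1752, 0.0402], [0.4376, 0.1815, 0.0408], [0.4452, 0.1868, 0.0415]]
```

View pics/w9z.png

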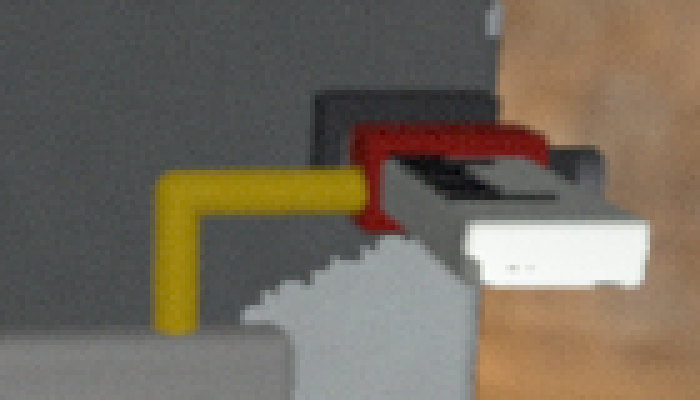

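```bash
cat > wl.py <<'E'
import sys
from h import *
# args: name x0 x1 y0 y1 ; side
nm=sys.argv[1];x0,x1,y0,y1=map(int,sys.argv[2:6])
o=bot.get_obs();n,d=bot.read_camera('wrist');print(o['t'],o['eef_pos'].round(4),o['contact_force'].round(1))
cv2.imwrite(f'pics/{nm}.png',n);cv2.imwrite(f'pics/{nm}z.png',cv2.resize(n[y0:y1,x0:x1],None,fx=5,fy=5,interpolation=cv2.INTER_NEAREST))
hsv=cv2.cvtColor(n,cv2.COLOR_BGR2HSV)
side=1 if (x0+x1)/2>254 else -1
yaw=.143;ym=np.array([-np.sin(yaw),np.cos(yaw),0]);org=np.array([.5527,.081,0])
for k,m in(('yel',cv2.inRange(hsv,(20,150,60),(33,255,255))>0),('red',(cv2.inRange(hsv,(0,120,50),(10,255,255))|cv2.inRange(hsv,(170,120,50),(180,255,255)))>0)):
    ys,xs=np.nonzero(m[y0:y1,x0:x1]);Q=np.array([at_d('wrist',(x+x0,y+y0),d[y+y0,x+x0]) for y,x in zip(ys,xs)])
    v=side*((Q-org)@ym)
    for a,b in((.075,.085),(.085,.092),(.092,.098),(.098,.106),(.106,.125)):
        s=(v>=a)&(v<b)
        if s.sum()>5: print(k,a,b,s.sum(),'z pct',np.percentile(Q[s,2],[10,50,75,90,97]).round(4))
E
python3 -m creep '[[[0,0,0.13,0,0,0,0],[0,0,0.25,0,0,0,0],[0,0,0.25,0,0,0,0]]]';python3 wl.py w10 240 380 130 210;python3 look.py 10
```

```text
t: 8.65
eef_pos: [0.4828, 0.1427, 0.0267]
tool_rot: [-0.0, 0.655, 0.756, 0.0]
contact_force: [-2.9, 2.3, 8.1]
gripper_width: -0.003
8.65 [0.4828 0.1427 0.0267] [-2.9  2.3  8.1]
yel 0.075 0.085 255 z pct [0.0389 0.0403 0.0408 0.0414 0.0417]
yel 0.085 0.092 120 z pct [0.0381 0.039  0.0396 0.04   0.0405]
yel 0.092 0.098 96 z pct [0.037  0.0382 0.0386 0.0392 0.0397]
yel 0.098 0.106 86 z pct [0.0363 0.0373 0.0381 0.0385 0.0389]
red 0.098 0.106 123 z pct [0.0351 0.0399 0.0408 0.0414 0.0418]
red 0.106 0.125 232 z pct [0.0349 0.0403 0.0409 0.0414 0.0419]
8.7 [0.4828 0.1427 0.0268] [-2.8   1.24  7.83]
[0.4828 0.1427 0.0268] [-3.5   2.51  8.27]
yel 27 px 209.1 192.7 [0.443  0.1513 0.0405] [0.0368 0.0434]
red 32 px 199.4 190.1 [0.4337 0.1738 0.039 ] [0.0326 0.0428]
yel 46 px 269.3 224.1 [ 0.4675 -0.0151  0.0633] [0.0284 0.0657]
red 43 px 277.6 235.7 [ 0.4657 -0.0466  0.0524] [0.0477 0.0561]
```

View pics/s10.png

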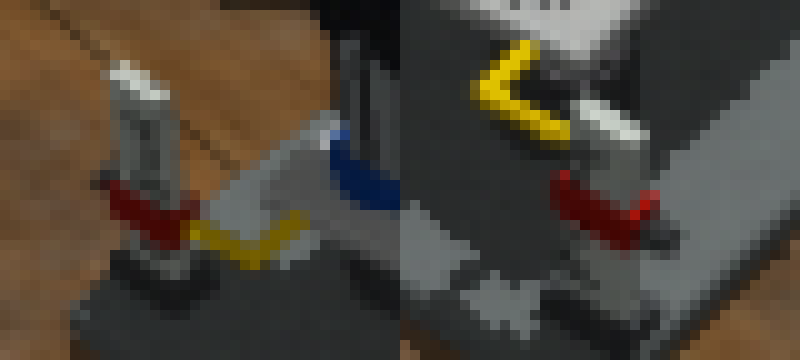

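```bash
python3 -m creep '[[[0,0,0,0,0,0,0],[0,0,0,0,0,0,0],[0,0,0,0,0,0,0],[0,0,0,0,0,0,0],[0,0,0,0,0,0,0],[0,0,0,0,0,0,0],[0,0,0,0,0,0,0],[0,0,0,0,0,0,0],[0,0,0,0,0,0,0],[0,0,0,0,0,0,0]]]';python3 wl.py w11 240 380 130 210
python3 -m creep '[[[0,0,-0.5,0,0,0,0],[0,0,-1,0,0,0,0],[0,0,-1.5,0,0,0,0],[0,0,-2,0,0,0,0],[0,0,-2.5,0,0,0,0],[0,0,-3.5,0,0,0,0],[0,0,-4.5,0,0,0,0],[0,0,-5.3,0,0,0,0],[0,0,-5.3,0,0,0,0]]]';python3 look.py 12
python3 - <<'E'
from h import *
o=bot.get_obs();q=o['tool_rot'];T=R.from_quat([q[1],q[2],q[3],q[0]]).as_matrix()
print(100*(T.T@(np.array([.504,.0035,.077])-o['eef_pos'])))
E
```

```text
t: 10.05
eef_pos: [0.4828, 0.1427, 0.0268]
tool_rot: [-0.0, 0.655, 0.756, 0.0]
contact_force: [-2.9, 2.0, 8.1]
gripper_width: -0.001
10.05 [0.4828 0.1427 0.0268] [-2.9  2.   8.1]
yel 0.075 0.085 248 z pct [0.0391 0.0404 0.0409 0.0414 0.0419]
yel 0.085 0.092 119 z pct [0.0379 0.0391 0.0396 0.0399 0.0402]
yel 0.092 0.098 99 z pct [0.0371 0.0381 0.0389 0.0391 0.0396]
yel 0.098 0.106 82 z pct [0.0364 0.0375 0.038  0.0384 0.0387]
red 0.098 0.106 124 z pct [0.035  0.0401 0.0406 0.0412 0.0415]
red 0.106 0.125 233 z pct [0.035  0.0401 0.0409 0.0413 0.042 ]
t: 11.22
eef_pos: [0.4831, 0.1425, 0.0803]
tool_rot: [0.0, 0.655, 0.756, 0.001]
contact_force: [0.4, 0.4, -0.2]
gripper_width: -0.0
11.225 [0.4831 0.1425 0.0803] [ 0.37  0.44 -0.21]
[0.4828 0.1424 0.0799] [-1.31 -0.08  0.13]
yel 35 px 207.3 184.7 [0.4423 0.152  0.0647] [0.0619 0.0667]
red 34 px 199.9 190.3 [0.4342 0.172  0.0393] [0.0339 0.0424]
yel 45 px 269.8 223.8 [ 0.468  -0.0169  0.0642] [0.0323 0.0663]
red 42 px 277.7 235.8 [ 0.4655 -0.0472  0.0535] [0.0477 0.0565]
[-14.04151208   0.14441384   0.25332559]
```

View pics/s12.png

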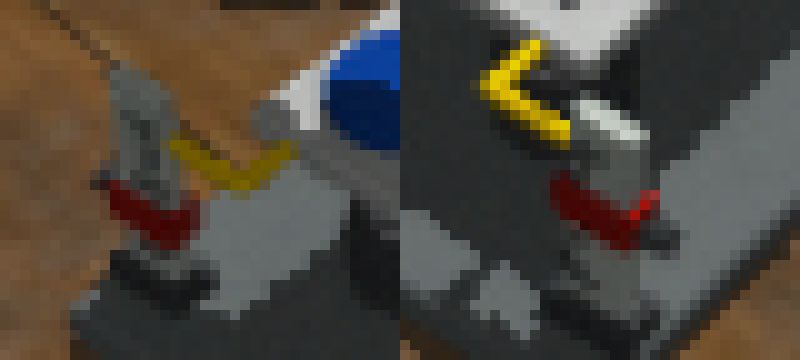

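```bash
python3 -m creep '[[[-5,0.05,0,0,0,0,0],[-10,0.1,0,0,0,0,0],[-14,0.15,0,0,0,0,0],[-14,0.15,1,0,0,0,0],[-14,0.15,2,0,0,0,0],[-14,0.15,2.9,0,0,0,0],[-14,0.15,2.9,0,0,0,0]]]';python3 wl.py w13 120 260 130 210;python3 look.py 13
```

```text
t: 12.2
eef_pos: [0.5032, 0.005, 0.0495]
tool_rot: [-0.001, 0.654, 0.757, -0.001]
contact_force: [-1.1, -0.9, 0.3]
gripper_width: -0.001
12.2 [0.5032 0.005  0.0495] [-1.1 -0.9  0.3]
yel 0.075 0.085 292 z pct [0.0629 0.064  0.0644 0.0648 0.0652]
yel 0.085 0.092 126 z pct [0.0625 0.0638 0.0645 0.065  0.0653]
yel 0.092 0.098 106 z pct [0.0627 0.0639 0.0645 0.0649 0.0654]
yel 0.098 0.106 68 z pct [0.0627 0.0636 0.0642 0.0648 0.0656]
red 0.098 0.106 102 z pct [0.0482 0.0536 0.0543 0.0546 0.0548]
red 0.106 0.125 158 z pct [0.0483 0.0538 0.0545 0.0547 0.0551]
12.25 [0.5036 0.0048 0.05  ] [-0.26 -0.48 -0.  ]
[0.504  0.0046 0.0504] [ 1.2  -0.49  0.04]
yel 37 px 207.4 184.7 [0.4434 0.1536 0.0644] [0.0041 0.0672]
red 39 px 199.7 189.9 [0.4343 0.1732 0.0394] [0.0341 0.0431]
yel 40 px 269.9 224.0 [ 0.4673 -0.0166  0.0649] [0.0608 0.0668]
red 41 px 277.5 235.8 [ 0.4658 -0.0472  0.0537] [0.047  0.0558]
```

View pics/w13.png

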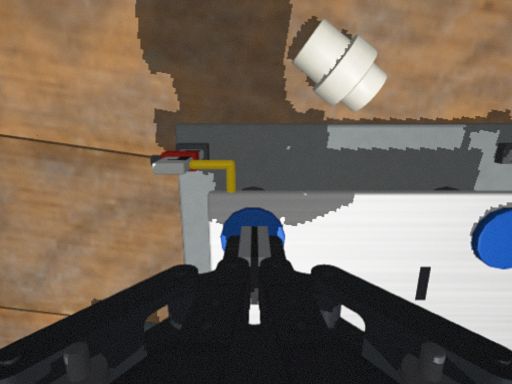

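```bash
python3 -m creep '[[[0,0,0.2,0,0,0,0],[0,0,0.4,0,0,0,0],[0,0,0.6,0,0,0,0],[0,0,0.8,0,0,0,0],[0,0,1.0,0,0,0,0],[0,0,1.2,0,0,0,0],[0,0,1.2,0,0,0,0]]]';python3 wl.py w14 120 260 130 210;python3 look.py 14
```

```text
t: 13.22
eef_pos: [0.5039, 0.0037, 0.0384]
tool_rot: [-0.0, 0.655, 0.756, -0.0]
contact_force: [-1.6, -0.9, 3.9]
gripper_width: -0.006
13.225 [0.5039 0.0037 0.0384] [-1.6 -0.9  3.9]
yel 0.075 0.085 304 z pct [0.0521 0.0532 0.0537 0.054  0.0543]
yel 0.085 0.092 122 z pct [0.0512 0.0524 0.0531 0.0534 0.0537]
yel 0.092 0.098 98 z pct [0.051  0.052  0.0526 0.053  0.0533]
yel 0.098 0.106 52 z pct [0.0507 0.0517 0.0524 0.0529 0.0532]
red 0.098 0.106 165 z pct [0.0493 0.0534 0.0539 0.0543 0.0547]
red 0.106 0.125 199 z pct [0.0487 0.0534 0.054  0.0545 0.055 ]
13.275 [0.504  0.0037 0.0385] [-1.   -1.63  4.43]
[0.504  0.0037 0.0385] [-1.54 -2.09  3.9 ]
yel 39 px 207.5 185.0 [0.4419 0.1543 0.0642] [0.004  0.0659]
red 39 px 199.7 189.9 [0.4344 0.1727 0.0391] [0.0348 0.0432]
yel 41 px 269.8 227.0 [ 0.4677 -0.0169  0.0537] [0.0525 0.0557]
red 40 px 277.4 235.8 [ 0.4657 -0.046   0.0527] [0.0477 0.0562]
```

View pics/w14z.png

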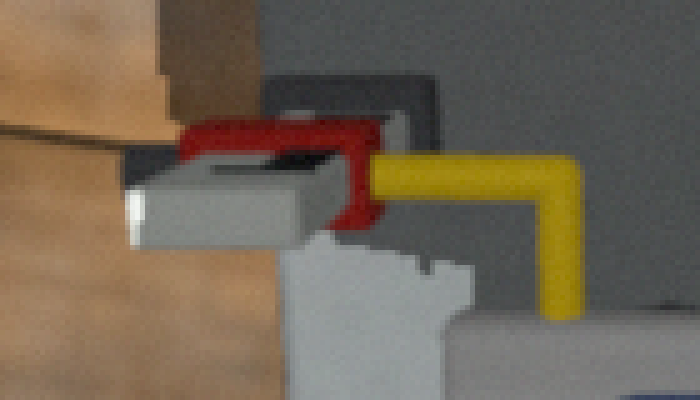

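```bash
python3 -m creep '[[[0,0,0.06,0,0,0,0],[0,0,0.06,0,0,0,0],[0,0,0.06,0,0,0,0],[0,0,0.06,0,0,0,0],[0,0,0.06,0,0,0,0],[0,0,0.06,0,0,0,0],[0,0,0.06,0,0,0,0],[0,0,0.06,0,0,0,0],[0,0,0.06,0,0,0,0],[0,0,0.06,0,0,0,0]]]';python3 wl.py w15 120 260 130 210; python3 -m creep '[[[0,0,0,0,0,0,0],[0,0,0,0,0,0,0]]]'
python3 -m creep '[[[0,0,-0.4,0,0,0,0],[0,0,-0.8,0,0,0,0],[0,0,-1.2,0,0,0,0],[0,0,-1.8,0,0,0,0],[0,0,-2.8,0,0,0,0],[0,0,-4.5,0,0,0,0],[0,0,-7,0,0,0,0],[0,0,-9,0,0,0,0],[0,0,-9,0,0,0,0]]]';python3 look.py 16
python3 - <<'E'
from h import *
p,d=bot.read_camera('scene');cv2.imwrite('pics/scene16.png',p)
for l in('pump_center','union_center','coupling_center'):
    r=bot.find_in('scene',l)[0];print(l,r)
E
```

```text
t: 14.62
eef_pos: [0.5039, 0.0039, 0.0379]
tool_rot: [-0.0, 0.655, 0.756, -0.0]
contact_force: [-3.2, -3.4, 3.8]
gripper_width: -0.0
14.625 [0.5039 0.0039 0.0379] [-3.2 -3.4  3.8]
yel 0.075 0.085 299 z pct [0.0515 0.0524 0.0529 0.0534 0.0536]
yel 0.085 0.092 121 z pct [0.0501 0.0515 0.0521 0.0526 0.0529]
yel 0.092 0.098 100 z pct [0.0502 0.0512 0.0516 0.052  0.0528]
yel 0.098 0.106 48 z pct [0.05   0.051  0.0516 0.052  0.0523]
red 0.098 0.106 162 z pct [0.0486 0.0532 0.0537 0.0543 0.0547]
red 0.106 0.125 188 z pct [0.0489 0.0533 0.0539 0.0544 0.0546]
t: 14.92
eef_pos: [0.504, 0.0039, 0.0379]
tool_rot: [-0.0, 0.655, 0.756, -0.0]
contact_force: [-3.1, -1.9, 3.8]
gripper_width: 0.001
t: 16.05
eef_pos: [0.5054, 0.0041, 0.1297]
tool_rot: [0.001, 0.655, 0.756, 0.001]
contact_force: [-0.1, 0.2, -0.4]
gripper_width: -0.001
16.05 [0.5054 0.0041 0.1297] [-0.08  0.24 -0.41]
[0.5045 0.004  0.1286] [-0.45  0.12 -0.54]
yel 36 px 207.4 184.7 [0.4432 0.1529 0.0649] [0.0319 0.0667]
red 38 px 199.9 190.0 [0.4344 0.1727 0.0392] [0.0344 0.0427]
yel 40 px 269.9 224.0 [ 0.4677 -0.0168  0.0647] [0.0628 0.067 ]
red 42 px 277.7 235.8 [ 0.4655 -0.0466  0.0528] [0.0477 0.0562]
pump_center {'xy': [209.2, 140.0], 'p': 0.76}
union_center {'xy': [262.5, 184.7], 'p': 0.19}
coupling_center {'xy': [347.7, 219.6], 'p': 0.8}
```

View pics/scene16.png

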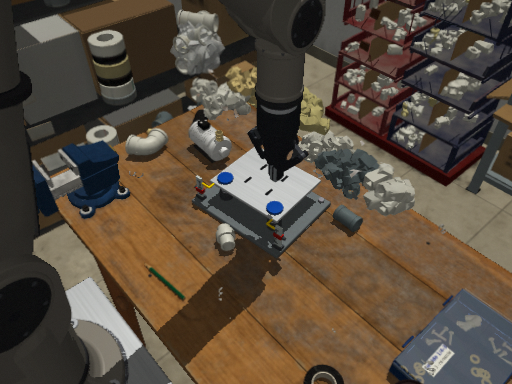

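View pics/s16.png

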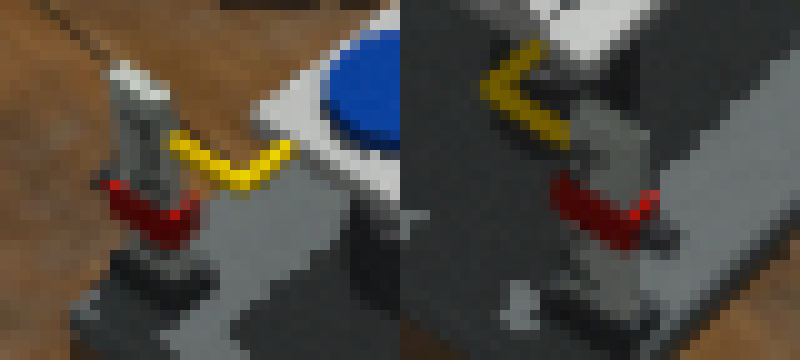

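Both pointers are back at rest (left tip near column 207, row 185; right near column 270, row 224). The gripper is clear above the plate. The union is still at about (226, 237), and the pump and coupling are in their original places.

```bash
python3 -c "
from station import bot
print(bot.hand_in())"
```

```text
the job is handed in; nothing more can be done
None
```

I pressed both sprung corners to their red marks with the closed fingertips, left first and then right, and handed the job in at about 16 s. It gave no verdict.

| Corner | Pointer at the mark (measured by wrist camera depth) | Hold | Vertical force | After release |
|---|---|---|---|---|
| Left | about 36 mm, clip centre about 36.4 mm | about 1.4 s | about 8 N | back at rest height |
| Right | about 49.5 mm, clip centre about 49.4 mm | about 1.5 s | about 4 N | back at rest height |

- **Marks:** neither pointer went below its mark in any reading.
- **Surroundings:** in the last picture the pump, union and coupling are where they were at the start, and the gripper touches nothing.

Some checks did not agree:
- **Contact height:** the fingers touched the left pad with the reported TCP about 25 mm lower than expected. I worked from the force and from the pointer seen by the cameras, not from the TCP height.
- **Pointer travel:** it came out at about 1.3 mm per mm of pad travel, not 1.4.
- **Union:** the last network search missed it (p 0.19), so I checked it by eye in the picture.

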